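# Sort two lens barrels with the slanted ring gauge

## Robot

A 7-joint arm with a two-finger parallel gripper is mounted at the origin on the work surface. World frame = base frame: x ahead of the robot, y to its left, z up, the work surface at z = 0. Lengths are in m, angles in rad, forces in N, time in s.
With the tool pointing down it reaches from about 0.35 to 0.9 m from the base axis. Payload 8.1 kg.
Tool frame: the origin (TCP) lies midway between the tips of the shut fingers; the grasp point (between the pads) lies 19 mm behind it; z points along the fingers, y is the line along which they close (so a half turn about z gives the same grasp; the last joint's range is limited). The gripper opens to 85 mm and grips with 20 to 120 N. Pads are 22 mm wide; open, the fingers measure 114 mm over their backs; the gripper's body (76 mm by 85 mm) begins 54 mm behind the grasp point. The pads swing forward as they close: fully open they stand 13 mm farther back than shut.
Start: joints at [1.124, 0.434, 0.025, 1.573, -0.012, 1.134, -0.075], TCP at [0.211, -0.588, 0.231] pointing down, gripper open.
Joint ranges: [-2.62, 2.62], [-0.44, 2.09], [-1.27, 1.32], [0.08, 2.57], [-1.32, 4.46], [0.12, 2], [-2.74, 2.74]. Speed limits (rad/s): [2.22, 2.22, 3.01, 3.01, 3.14, 3.14, 3.14].

## Interface

Orientations are given as a 3x3 rotation matrix whose columns are the frame's x, y, z axes.
In Python, from plant import get_state, get_image, hand_in gives the robot as it stands.
- The arm moves only by the tool apply_moves, never from a script. Its argument "steps" is a list of rows, each a list of 2 entries, a list of its own where there are three numbers: the shift along the tool's x, y, z in m, then the turn, a rotation vector about the tool's x, y, z in degrees. A call has 1 to 20 rows; each row shifts and turns the commanded pose from where the row before left it, along the tool's axes as they then stand; what a row does not reach is not made up. A row lasts 1/8 s, in which the tool goes at most 62.5 mm and 10.7 degrees, less where a joint would pass 70% of its speed; a pose out of reach is approached as far as the arm can. A call is refused whole if a number of a shift passes 0.0625 or a number of a turn 10.7, either way. A call with a gripper value outside its range is refused whole. "claw" is the finger opening in m, from 0 to 0.0854, set as the call begins (left out, the last holds). The fingers move at their own pace and stop on an object; "newtons" is the grip in N (left out, the last holds). Time passes only in rows, so rows that do not move let the fingers close. It gives the time, the measured TCP pose, the force, the opening and the grip force at its end, in the units of the state.
- get_state(): the state, without advancing time (a new reading comes with each control period).
- get_image(name): name is "side" or "top"; returns a dict with "frame" (420x560x3 uint8, red, green, blue), "vertical_fov" (degrees; the focal length in pixels is half the picture's height over the tangent of half this angle, whatever the lens; pixels are square), "cx", "cy" (the principal point, pixels), "origin" and "orientation" of the camera in the world. Camera axes: x right, y up, looking along -z (the intrinsics and any distortion apply to the point x, -y, -z); pixel columns grow to the right and rows downward; lengths in m; the calibration is good to about 2 mm. A picture is of the moment at which its call begins. There is no depth.
- hand_in(): hands the job in; it is judged then, once.
The state is a dict: "time": time; "joint_positions": joint angles; "dq": joint speeds; "effort": joint torques, N m; "position": TCP position; "eef_rot": TCP orientation; "ft_force": force on the tool from outside, world axes, zero at the start; "torque": the same for the moment, N m; "finger_gap": finger opening in m; "grip_force": force on a finger pad.
Only numpy, scipy, OpenCV 4.12 (cv2) and the standard library are available. Lean on these libraries where they do the work, as an engineer would, in place of code of your own. Each camera call takes 0.05 s, during which the arm holds its last target. There are 200 camera calls.

## Task

One of the two lens barrels standing on the robot's left was turned oversize: find out which by trying them, nose first, in the bore of the slanted dark steel gauge. Let the one that fits slide right through the bore into the green-walled catch tray below it, and stand the one that sticks upright in the red reject tray. Do not force a barrel that sticks, and leave the other things on the bench where they are.

Things in the scene. Friction and masses are not known exactly. Their poses are not given: they have to be found in the camera images.
- barrel_1_mid (a point): one of two look-alike lens barrels, 110 mm tall, 0.24 kg, standing nose down. Aluminium up to 61 mm, then a black grip ring 36 mm across, the same on both. The nose, 33 mm across, widens within 6 to 9 mm to a land 41 mm across on the right one, 47 mm on the oversize one; names do not tell which. Point: its centre, 55 mm above the foot; z runs from nose to grip end
- barrel_2_mid (a point): one of two look-alike lens barrels, 110 mm tall, 0.24 kg, standing nose down. Aluminium up to 61 mm, then a black grip ring 36 mm across, the same on both. The nose, 33 mm across, widens within 6 to 9 mm to a land 41 mm across on the right one, 47 mm on the oversize one; names do not tell which. Point: its centre, 55 mm above the foot; z runs from nose to grip end
- gauge_plate: slanted dark steel gauge plate, 110 x 110 x 24 mm, on the fixed gauge stand, with a plain round bore 43.5 mm across through its middle. Origin: centre of the bore on the underside, 140 mm above the bench. z: the bore's axis, pointing up out of it, leaning 35 degrees from vertical towards the stand's -x (the robot's side); y is level
- gauge_mouth (a point): centre of the bore's upper mouth, 24 mm above the plate's origin along the bore. A barrel let go with its land in the bore slides down through by its own weight and rests on the buffer below, leaning on the slide, wholly clear of the plate. The oversize barrel stops when its nose is 4 to 10 mm in
- gauge: gauge stand, fixed: aluminium catch tray with green walls, 240 x 120 mm, sides 75 mm and ends 50 to 60 mm high, floor 8 mm thick, from 90 mm behind to 150 mm in front of the origin (x); under the plate grey cheeks, a steep white slide and a black buffer square to the bore, 135 mm below it. Origin: on the bench straight below the plate's origin; x along the tray, away from the robot, z up
- reject_tray: fixed red open tray, 170 mm (x) x 150 mm (y), walls 30 mm high and 5 mm thick, floor 5 mm thick. Origin: centre of its underside
- cleaner: white bottle with a blue cap, 48 mm across, 120 mm tall; bystander. Origin: centre of its underside
- wood_block: pale wooden block, 100 x 50 x 40 mm; bystander. Origin: centre of its underside
- driver: screwdriver, 160 mm long, lying flat; bystander. Origin: under its middle
- eyepiece: black stepped eyepiece, 42 mm across, 52 mm tall, standing; bystander. Origin: centre of its underside
- lens_mount: round amber lens, 80 mm across, standing upright in an aluminium mount on a dark 60 x 90 mm foot, 118 mm tall; bystander. Origin: centre of its underside
Things that resemble listed ones, but are neither listed nor needed, are in the scene too. Leave any pink look-alike of the part that bears barrel_1_mid alone.

How it is judged:
On the way:
1. a barrel slides through the gauge bore: its middle is at or past the plate's underside, its tail in the bore, in line with it (within 15 mm and 0.3 rad); only the one that fits can (((x of barrel_1_mid in the frame of gauge_plate between -0.015 and 0.015 m and y of barrel_1_mid in the frame of gauge_plate between -0.015 and 0.015 m and z of barrel_1_mid in the frame of gauge_plate between -0.06 and 0.008 m and angle between the z axis of barrel_1_mid and the z axis of gauge_plate, either way round below 0.3 rad) or (x of barrel_2_mid in the frame of gauge_plate between -0.015 and 0.015 m and y of barrel_2_mid in the frame of gauge_plate between -0.015 and 0.015 m and z of barrel_2_mid in the frame of gauge_plate between -0.06 and 0.008 m and angle between the z axis of barrel_2_mid and the z axis of gauge_plate, either way round below 0.3 rad))), for 0.01 s.
At the end, for the whole second after the job is handed in: The barrel that fits has slid wholly through the bore (its centre over 60 mm below the plate's underside along the bore) and rests within the catch tray; the other stands upright (within 0.15 rad) on the floor of the red tray, its centre inside the walls; both are at rest and released ((((z of barrel_1_mid in the frame of gauge_plate below -0.06 m and x of barrel_1_mid in the frame of gauge between -0.085 and 0.145 m and y of barrel_1_mid in the frame of gauge between -0.055 and 0.055 m and height (world z) of barrel_1_mid between 0 and 0.12 m) and (x of barrel_2_mid in the frame of reject_tray between -0.08 and 0.08 m and y of barrel_2_mid in the frame of reject_tray between -0.07 and 0.07 m and height (world z) of barrel_2_mid between 0.05 and 0.07 m and angle between barrel_2_mid's own z axis and vertical below 0.15 rad)) or ((z of barrel_2_mid in the frame of gauge_plate below -0.06 m and x of barrel_2_mid in the frame of gauge between -0.085 and 0.145 m and y of barrel_2_mid in the frame of gauge between -0.055 and 0.055 m and height (world z) of barrel_2_mid between 0 and 0.12 m) and (x of barrel_1_mid in the frame of reject_tray between -0.08 and 0.08 m and y of barrel_1_mid in the frame of reject_tray between -0.07 and 0.07 m and height (world z) of barrel_1_mid between 0.05 and 0.07 m and angle between barrel_1_mid's own z axis and vertical below 0.15 rad))) and linear speed of each of barrel_1, barrel_2 below 0.02 m/s); the robot touches nothing.
It fails at once if a barrel is forced against the gauge plate (over 60 N) (contact force between any of barrel_1, barrel_2 and gauge_plate above 60 N).
It fails at once if a bystander is moved more than 30 mm (distance of any of cleaner, wood_block, driver, eyepiece, lens_mount from where it was at the start of the episode above 0.03 m).
It also fails if it takes over 66 s, if anything falls off the work surface, if the arm or the gripper's body presses on something with over 40 N, if the wrist force passes 120 N, or if a joint passes its speed limit or range.

## Working session

There is one attempt and no reset: what is moved stays moved. The work goes in short steps, Python scripts to look and compute and a tool call to move; the robot and the scene stay as the last step left them, time stands still between calls to the robot, and variables do not carry over. Pictures are saved under pics/ and viewed, at most 10 in all, crops included, and the job is handed in when it is done.

Besides the shell and the picture viewer there is one more tool, called after "Emit:" as a command line: name --argument value ..., lists and objects as JSON in quotes. apply_moves: Moves the arm, as the interface text tells. Its arguments: {"type":"object","properties":{"steps":{"type":"array"},"claw":{"type":"number"},"newtons":{"type":"number"}},"required":["steps"]}

```bash
mkdir -p pics; ls; python3 - <<'E'
from plant import *
import cv2
for n in("side","top"):
    d=get_image(n); f=d.pop("frame"); print(n,d)
    cv2.imwrite(f"pics/{n}0.png",cv2.resize(f[:,:,::-1],(784,588),interpolation=cv2.INTER_CUBIC))
s=get_state(); print({k:s[k] for k in("time","position","eef_rot","finger_gap")})
E
```

```text
pics
side {'vertical_fov': 52.750022431130844, 'cx': 283.9349987807449, 'cy': 205.2139116351557, 'origin': array([0.02140212, 0.60571937, 0.83348655]), 'orientation': array([[-0.76787702,  0.43786559, -0.46758807],
       [-0.64059547, -0.52312748,  0.56211661],
       [ 0.00152335,  0.73117123,  0.68219228]])}
top {'vertical_fov': 52.95797855945263, 'cx': 278.84369724323227, 'cy': 199.59482715751176, 'origin': array([0.35814526, 0.0083367 , 1.00983348]), 'orientation': array([[ 8.46935822e-03,  9.80204720e-01, -1.97805399e-01],
       [-9.99963445e-01,  8.53420251e-03, -5.24672415e-04],
       [ 1.17382496e-03,  1.97802612e-01,  9.80241169e-01]])}
{'time': 0.1, 'position': array([ 0.21049296, -0.58800958,  0.23063132]), 'eef_rot': array([[ 9.41476617e-01,  3.37077792e-01, -5.85233282e-04],
       [ 3.37078276e-01, -9.41475786e-01,  1.25720860e-03],
       [-1.27205866e-04, -1.38090192e-03, -9.99999038e-01]]), 'finger_gap': 0.0853007671088184}
```

View pics/side0.png

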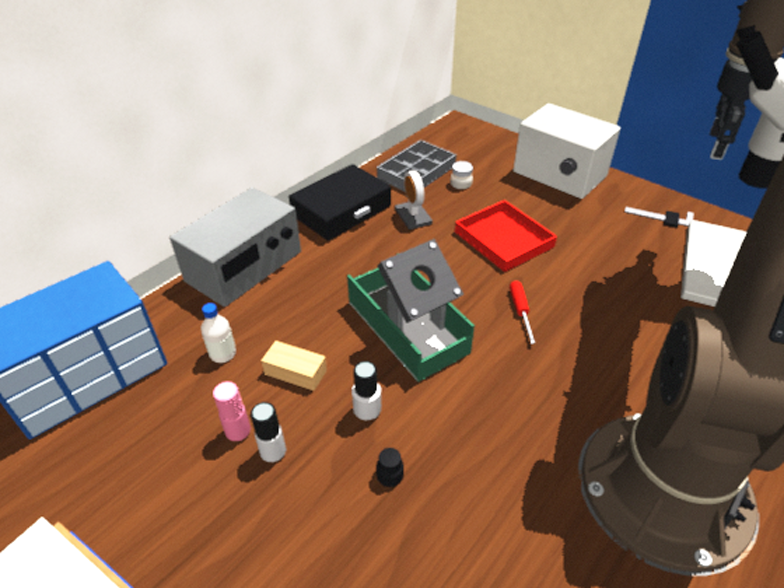

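View pics/top0.png

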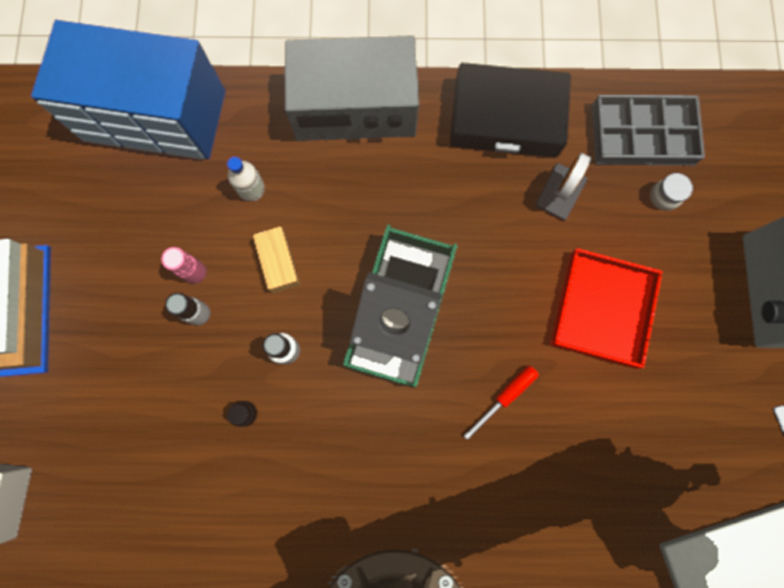

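```bash
cat > crop.py <<'E'
import cv2,numpy as np
def crop(f,x0,y0,w,h,s=4):
    c=cv2.resize(np.ascontiguousarray(f[y0:y0+h,x0:x0+w,::-1]),None,fx=s,fy=s,interpolation=cv2.INTER_CUBIC)
    for x in range(0,w,10):
        cv2.line(c,(x*s,0),(x*s,6),(0,255,255),1)
        if x%20==0: cv2.putText(c,str(x0+x),(x*s,18),0,.38,(0,255,255),1)
    for y in range(0,h,10):
        cv2.line(c,(0,y*s),(6,y*s),(0,255,255),1)
        if y%20==0: cv2.putText(c,str(y0+y),(8,y*s+4),0,.38,(0,255,255),1)
    return c
E
python3 - <<'E'
from plant import *
from crop import *
s=get_image("side")["frame"];t=get_image("top")["frame"]
cv2.imwrite("pics/g.png",np.hstack([crop(s,245,165,100,110),crop(t,240,157,100,110)]))
cv2.imwrite("pics/b.png",np.hstack([crop(s,176,250,100,90),crop(t,116,200,100,90)]))
E
```

```text
(no output)
```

View pics/g.png

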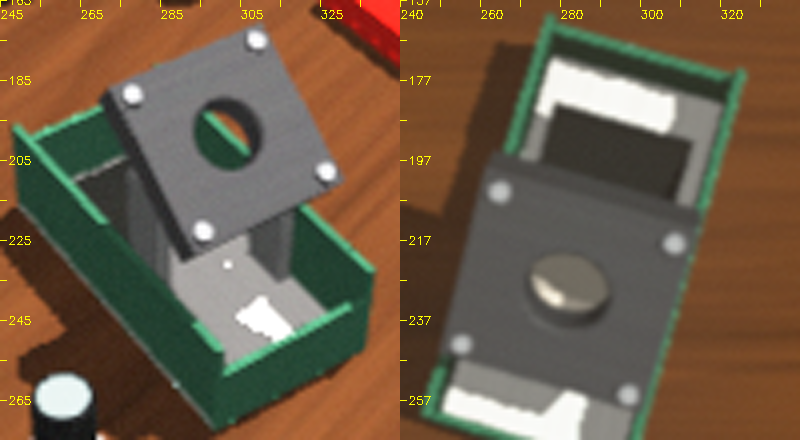

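View pics/b.png

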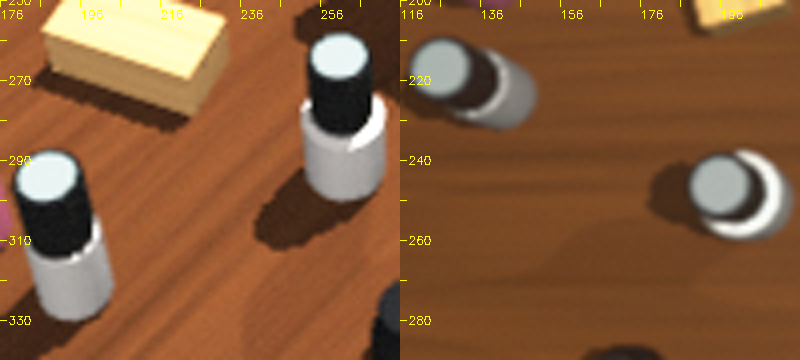

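```bash
cat > geo.py <<'E'
from plant import *
import numpy as np
C={n:get_image(n) for n in("side","top")}
def ray(n,u):
    c=C[n]; f=210/np.tan(np.radians(c["vertical_fov"]/2))
    d=np.array([(u[0]-c["cx"])/f,-(u[1]-c["cy"])/f,-1]); d=c["orientation"]@d
    return c["origin"],d/np.linalg.norm(d)
def tri(us,ut):
    A=0;b=0;R=[ray("side",us),ray("top",ut)]
    for o,d in R:
        P=np.eye(3)-np.outer(d,d);A=A+P;b=b+P@o
    p=np.linalg.solve(A,b)
    return p,max(np.linalg.norm((np.eye(3)-np.outer(d,d))@(p-o)) for o,d in R)
def atz(n,u,z):
    o,d=ray(n,u); return o+d*(z-o[2])/d[2]
def N(p,x0,y0,s): return ((p[0]+.5)/s-.5+x0,(p[1]+.5)/s-.5+y0)
E
python3 - <<'E'
from geo import *
np.set_printoptions(precision=4,suppress=True)
S=[(132,94),(257,40),(203,231),(326,172),(228,134)]
T=[(99,191),(274,244),(61,345),(228,395),(168,288)]
P=[]
for a,b in zip(S,T):
    p,e=tri(N(a,245,165,4),N(b,240,157,4));P.append(p);print(p,round(e,4))
P=np.array(P);m=P[:4].mean(0)
ex=(P[0]+P[1]-P[2]-P[3]);ex/=np.linalg.norm(ex);ey=P[0]+P[2]-P[1]-P[3];ey/=np.linalg.norm(ey)
n=np.cross(ex,ey);print("mean",m,"n",n,"tilt",np.degrees(np.arccos(n[2])),"yaw ex",np.degrees(np.arctan2(ex[1],ex[0])),"yaw ey",np.degrees(np.arctan2(-ey[0],ey[1])),"expect z",.14+.024*np.cos(np.radians(35)))
for k,a,b in(("A",(339,56),(320,186)),("B",(48,176),(41,69))):
    u,v=N(a,176,250,4),N(b,116,200,4);print(k,*tri(u,v),atz("side",u,.11),atz("top",v,.11))
c=[]
for a,b in zip([(456,229),(503,204),(554,238),(505,267)],[(577,252),(661,270),(643,364),(556,347)]):
    p,e=tri(N(a,0,0,1.4),N(b,0,0,1.4));c.append(p);print(p,e)
print(np.mean(c,0))
for k,b in(("pinktop",(176,258)),("woodcorner",(265,232)),("bottlecap",(235,163)),("eyep",(240,412))):print(k,atz("top",N(b,0,0,1.4),.1 if k!="woodcorner" else .04))
E
```

```text
[0.514  0.0373 0.1866] 0.0004
[ 0.4882 -0.0495  0.1868] 0.0002
[0.4427 0.0577 0.1347] 0.0
[ 0.4176 -0.029   0.1342] 0.0002
[0.4694 0.0023 0.1567] 0.0007
mean [0.4656 0.0041 0.1606] n [-0.5538  0.1612  0.8169] tilt 35.224133788821256 yaw ex -16.091751270743256 yaw ey -16.369505870039827 expect z 0.1596596490629358
A [0.4373 0.1854 0.1092] 0.00019403516003011474 [0.4371 0.186  0.11  ] [0.4371 0.1852 0.11  ]
B [0.4991 0.3391 0.109 ] 0.0001381921214190665 [0.4985 0.3396 0.11  ] [0.4988 0.3387 0.11  ]
[ 0.615  -0.3187  0.0007] 0.0008359167936397331
[ 0.5807 -0.4604  0.0099] 0.0004265908735497046
[ 0.4185 -0.4138  0.0165] 3.1122929975380346e-05
[ 0.4495 -0.2698  0.0096] 0.00380963471845389
[ 0.516  -0.3657  0.0092]
pinktop [0.5737 0.3489 0.1   ]
woodcorner [0.6348 0.2235 0.04  ]
bottlecap [0.7343 0.2652 0.1   ]
eyep [0.3367 0.2336 0.1   ]
```

```bash
cat > go.py <<'E'
import numpy as np
from plant import get_state
from scipy.linalg import fractional_matrix_power as fmp
from scipy.spatial.transform import Rotation as Rot
M=np.array([.4650,.0043,.1597]); YAW=-16.2
def down(az):   # tool y azimuth, pointing down
    a=np.radians(az); y=np.array([np.cos(a),np.sin(a),0]); z=np.array([0,0,-1.]); return np.c_[np.cross(y,z),y,z]
def tilt(az,t): # tip outward by t deg in plane az
    return down(az)@Rot.from_rotvec([np.radians(t),0,0]).as_matrix()
G=tilt(YAW,35); n=-G[:,2]
def T(p,R):
    A=np.eye(4);A[:3,:3]=R;A[:3,3]=p;return A
def plan(way,start=None):
    """way: (p,R,N) from the measured pose; prints one row to repeat N times"""
    s=get_state(); a=T(s["position"],s["eef_rot"]) if start is None else T(*start)
    for p,R,N in way:
        b=T(p,R); d=np.real(fmp(np.linalg.inv(a)@b,1/N))
        print(N,"x",np.round(d[:3,3],4).tolist(),np.round(np.degrees(Rot.from_matrix(d[:3,:3]).as_rotvec()),2).tolist()); a=b
E
python3 - <<'E'
from go import *
print(n)
plan([((.5,.337,.26),down(34),20),((.4987,.3392,.13),down(90),6),((.4987,.3392,.069),down(90),3)])
E
```

```text
[ 0.55080183 -0.16002272  0.81915204]
20 x [0.0558, -0.0033, -0.0014] [-0.0, -0.0, -5.22]
6 x [0.0004, 0.0002, 0.0217] [0.0, 0.0, -9.33]
3 x [0.0, 0.0, 0.0203] [0.0, 0.0, 0.0]
```

```bash
sed -i 's/np.radians(t),0,0/-np.radians(t),0,0/' go.py; python3 -c "
from go import *
print(n)"
```

```text
[-0.55080183  0.16002272  0.81915204]
```

Emit:
apply_moves --steps '[[[0.0558, -0.0033, -0.0014], [0, 0, -5.22]], [[0.0558, -0.0033, -0.0014], [0, 0, -5.22]], [[0.0558, -0.0033, -0.0014], [0, 0, -5.22]], [[0.0558, -0.0033, -0.0014], [0, 0, -5.22]], [[0.0558, -0.0033, -0.0014], [0, 0, -5.22]], [[0.0558, -0.0033, -0.0014], [0, 0, -5.22]], [[0.0558, -0.0033, -0.0014], [0, 0, -5.22]], [[0.0558, -0.0033, -0.0014], [0, 0, -5.22]], [[0.0558, -0.0033, -0.0014], [0, 0, -5.22]], [[0.0558, -0.0033, -0.0014], [0, 0, -5.22]], [[0.0558, -0.0033, -0.0014], [0, 0, -5.22]], [[0.0558, -0.0033, -0.0014], [0, 0, -5.22]], [[0.0558, -0.0033, -0.0014], [0, 0, -5.22]], [[0.0558, -0.0033, -0.0014], [0, 0, -5.22]], [[0.0558, -0.0033, -0.0014], [0, 0, -5.22]], [[0.0558, -0.0033, -0.0014], [0, 0, -5.22]], [[0.0558, -0.0033, -0.0014], [0, 0, -5.22]], [[0.0558, -0.0033, -0.0014], [0, 0, -5.22]], [[0.0558, -0.0033, -0.0014], [0, 0, -5.22]], [[0.0558, -0.0033, -0.0014], [0, 0, -5.22]]]'

```text
time: 2.8
position: [0.4989, 0.3389, 0.2593]
eef_rot: [[-0.563, 0.827, 0.0], [0.827, 0.563, 0.0], [-0.0, 0.0, -1.0]]
ft_force: [0.7, -0.3, -0.5]
finger_gap: 0.0854
grip_force: 0.0
```

Emit:
apply_moves --steps '[[[0, 0, 0.02], [0, 0, -9.3]], [[0, 0, 0.02], [0, 0, -9.3]], [[0, 0, 0.02], [0, 0, -9.3]], [[0, 0, 0.02], [0, 0, -9.3]], [[0, 0, 0.02], [0, 0, -9.3]], [[0, 0, 0.02], [0, 0, -9.3]], [[0, 0, 0.023], [0, 0, 0]], [[0, 0, 0.023], [0, 0, 0]], [[0, 0, 0.023], [0, 0, 0]], [[0, 0, 0], [0, 0, 0]]]'

```text
time: 4.05
position: [0.4989, 0.3363, 0.0687]
eef_rot: [[-1.0, 0.002, -0.003], [0.002, 1.0, -0.002], [0.003, -0.002, -1.0]]
ft_force: [0.5, -0.1, 0.9]
finger_gap: 0.0853
grip_force: 0.0
```

Emit:
apply_moves --steps '[[[0, 0, 0], [0, 0, 0]], [[0, 0, 0], [0, 0, 0]], [[0, 0, 0], [0, 0, 0]], [[0, 0, 0], [0, 0, 0]], [[0, 0, 0], [0, 0, 0]], [[0, 0, 0], [0, 0, 0]], [[0, 0, 0], [0, 0, 0]]]' --claw 0.02 --newtons 30

```text
time: 4.92
position: [0.5, 0.3382, 0.0712]
eef_rot: [[-1.0, 0.002, 0.001], [0.002, 1.0, 0.001], [-0.001, 0.001, -1.0]]
ft_force: [-0.4, 0.5, 6.5]
finger_gap: 0.035
grip_force: 29.4
```

```bash
python3 - <<'E'
from go import *
s=get_state();p=s["position"];print(p)
plan([((p[0],p[1],p[2]+.16),s["eef_rot"],4),(M+n*.13,G,14),(M+n*.085,G,3)])
E
```

```text
[0.50002909 0.33815617 0.07120848]
4 x [-0.0001, 0.0, -0.04] [0.0, 0.0, -0.0]
14 x [-0.0142, -0.0226, -0.0077] [-1.73, -2.31, 7.31]
3 x [-0.0, 0.0, 0.015] [0.0, 0.0, 0.0]
```

Emit:
apply_moves --steps '[[[0, 0, -0.045], [0, 0, 0]], [[0, 0, -0.045], [0, 0, 0]], [[0, 0, -0.045], [0, 0, 0]], [[0, 0, -0.045], [0, 0, 0]]]'

```text
time: 5.42
position: [0.4992, 0.3367, 0.2512]
eef_rot: [[-1.0, 0.002, -0.001], [0.002, 1.0, -0.001], [0.001, -0.001, -1.0]]
ft_force: [1.5, 0.5, -3.0]
finger_gap: 0.0354
grip_force: 30.4
```

```bash
python3 - <<'E'
from go import *
s=get_state();p=s["position"];print(p,s["finger_gap"])
plan([(M+n*.13,G,14)])
E
```

```text
[0.49921564 0.3367067  0.25123627] 0.03535332752702757
14 x [-0.0139, -0.0228, -0.0063] [-1.74, -2.3, 7.31]
```

Emit:
apply_moves --steps '[[[-0.0139, -0.0228, -0.0063], [-1.74, -2.3, 7.31]], [[-0.0139, -0.0228, -0.0063], [-1.74, -2.3, 7.31]], [[-0.0139, -0.0228, -0.0063], [-1.74, -2.3, 7.31]], [[-0.0139, -0.0228, -0.0063], [-1.74, -2.3, 7.31]], [[-0.0139, -0.0228, -0.0063], [-1.74, -2.3, 7.31]], [[-0.0139, -0.0228, -0.0063], [-1.74, -2.3, 7.31]], [[-0.0139, -0.0228, -0.0063], [-1.74, -2.3, 7.31]], [[-0.0139, -0.0228, -0.0063], [-1.74, -2.3, 7.31]], [[-0.0139, -0.0228, -0.0063], [-1.74, -2.3, 7.31]], [[-0.0139, -0.0228, -0.0063], [-1.74, -2.3, 7.31]], [[-0.0139, -0.0228, -0.0063], [-1.74, -2.3, 7.31]], [[-0.0139, -0.0228, -0.0063], [-1.74, -2.3, 7.31]], [[-0.0139, -0.0228, -0.0063], [-1.74, -2.3, 7.31]], [[-0.0139, -0.0228, -0.0063], [-1.74, -2.3, 7.31]], [[0, 0, 0], [0, 0, 0]], [[0, 0, 0], [0, 0, 0]]]'

```text
time: 7.42
position: [0.3948, 0.0257, 0.2653]
eef_rot: [[0.277, 0.787, 0.551], [0.961, -0.228, -0.158], [0.001, 0.574, -0.819]]
ft_force: [0.2, -0.4, -1.8]
finger_gap: 0.0353
grip_force: 30.3
```

```bash
python3 - <<'E'
from go import *
from crop import *
from plant import get_image
plan([(M+n*.13,G,1)])
s=get_image("side")["frame"];t=get_image("top")["frame"]
cv2.imwrite("pics/g1.png",np.hstack([crop(s,245,125,100,140),crop(t,240,145,100,140)]))
E
```

```text
1 x [-0.001, -0.0004, -0.0014] [0.01, -0.09, 0.06]
```

View pics/g1.png

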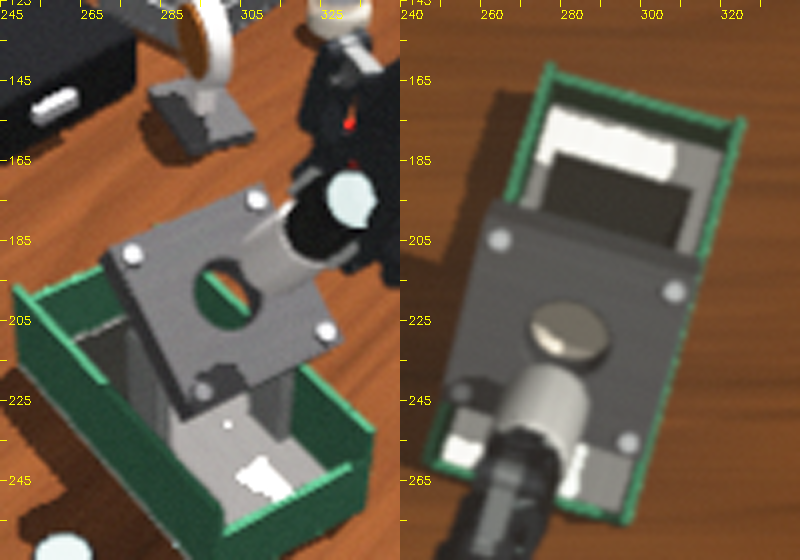

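```bash
cat > ov.py <<'E'
from go import *
from crop import *
from plant import get_image
def proj(c,P):
    f=210/np.tan(np.radians(c["vertical_fov"]/2)); q=(np.atleast_2d(P)-c["origin"])@c["orientation"]
    return np.c_[c["cx"]-f*q[:,0]/q[:,2],c["cy"]+f*q[:,1]/q[:,2]]
def overlay(name,p,R,nose,boxes,land=.041,s=4):
    out=[]; a=np.linspace(0,2*np.pi,60)
    ring=lambda o,x,y,r:o+r*(np.outer(np.cos(a),x)+np.outer(np.sin(a),y))
    for cam,(x0,y0,w,h) in boxes.items():
        c=get_image(cam); im=crop(c["frame"],x0,y0,w,h,s)
        L=[(ring(M,G[:,0],G[:,1],.02175),(0,255,0))]
        for hh,d in((0,.033),(.009,land),(.061,land),(.061,.036),(.11,.036)): L.append((ring(p+R[:,2]*(nose-hh),R[:,0],R[:,1],d/2),(255,0,255)))
        for P,col in L:
            u=(proj(c,P)-[x0,y0]+.5)*s-.5
            cv2.polylines(im,[np.round(u).astype(int)],True,col,1)
        out.append(im)
    cv2.imwrite(name,np.hstack(out))
E
python3 - <<'E'
from ov import *
s=get_state()
overlay("pics/g2.png",s["position"],s["eef_rot"],.070,{"side":(245,155,100,100),"top":(240,180,100,100)})
E
```

```text
(no output)
```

View pics/g2.png

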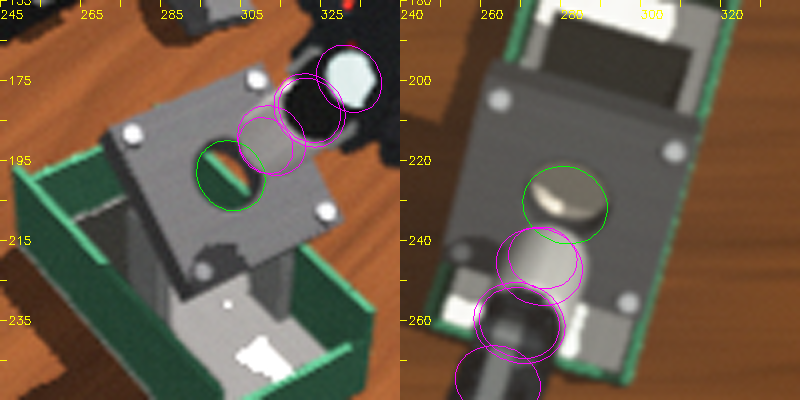

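Emit:
apply_moves --steps '[[[-0.0005, 0, 0.015], [0, 0, 0]], [[0, 0, 0.015], [0, 0, 0]], [[0, 0, 0.013], [0, 0, 0]], [[0, 0, 0], [0, 0, 0]], [[0, 0, 0], [0, 0, 0]]]'

```text
time: 8.25
position: [0.4182, 0.0184, 0.23]
eef_rot: [[0.278, 0.787, 0.551], [0.96, -0.229, -0.158], [0.002, 0.573, -0.819]]
ft_force: [0.4, 0.5, -3.5]
finger_gap: 0.0354
grip_force: 30.4
```

```bash
python3 - <<'E'
from ov import *
for i in range(4):
    s=get_state();print(G.T@(s["position"]-M),s["ft_force"])
    if i<3:get_image("top")
overlay("pics/g3.png",M+n*.085,G,.070,{"side":(255,155,80,80),"top":(240,180,80,80)},s=5)
E
```

```text
[ 0.00052698  0.00026765 -0.08560451] [ 0.41708012  0.5055267  -3.47858006]
[ 0.00066498  0.00034484 -0.08574315] [ 0.07558307  0.35636107 -2.81682192]
[ 0.00079147  0.00039195 -0.08583072] [-0.57674454  0.19075202 -2.59043582]
[ 0.00082302  0.00038568 -0.08585246] [-0.10777069 -0.04258297 -1.86843436]
```

View pics/g3.png

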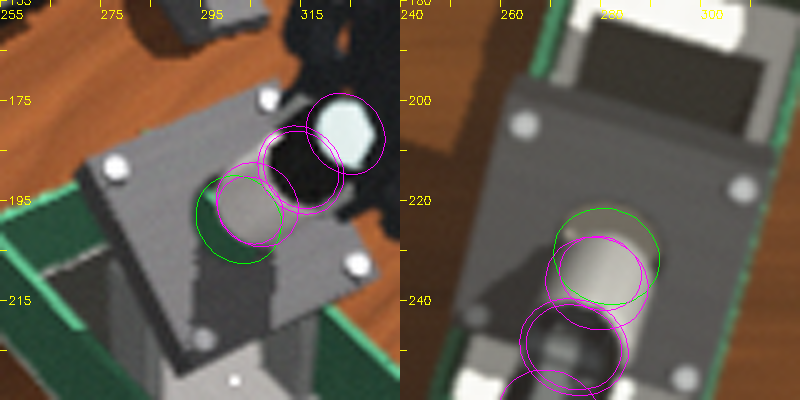

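Emit:
apply_moves --steps '[[[0, 0, 0.005], [0, 0, 0]], [[0, 0, 0.005], [0, 0, 0]], [[0, 0, 0.005], [0, 0, 0]], [[0, 0, 0.004], [0, 0, 0]], [[0, 0, 0.002], [0, 0, 0]], [[0, 0, 0.002], [0, 0, 0]], [[0, 0, 0], [0, 0, 0]]]'

```text
time: 9.38
position: [0.4309, 0.0152, 0.211]
eef_rot: [[0.278, 0.787, 0.551], [0.961, -0.228, -0.158], [0.002, 0.573, -0.819]]
ft_force: [0.6, -0.3, -2.2]
finger_gap: 0.0354
grip_force: 30.5
```

```bash
python3 - <<'E'
from ov import *
s=get_state();print(G.T@(s["position"]-M),G.T@s["ft_force"])
E
```

```text
[ 0.00093133  0.00012563 -0.06249894] [-0.15101572 -0.71064064  2.20733048]
```

Nose about 8 mm in, no contact yet. Advance slowly.

Emit:
apply_moves --steps '[[[0, 0, 0.002], [0, 0, 0]], [[0, 0, 0.002], [0, 0, 0]], [[0, 0, 0.002], [0, 0, 0]], [[0, 0, 0], [0, 0, 0]]]'

```text
time: 9.88
position: [0.4343, 0.014, 0.2059]
eef_rot: [[0.278, 0.787, 0.551], [0.961, -0.229, -0.158], [0.002, 0.573, -0.819]]
ft_force: [2.7, 1.0, -2.5]
finger_gap: 0.0356
grip_force: 30.5
```

```bash
python3 - <<'E'
from ov import *
s=get_state();print(G.T@(s["position"]-M),G.T@s["ft_force"],s["torque"])
E
```

```text
[ 7.84117628e-04  9.29078728e-05 -5.63455784e-02] [1.65496861 0.45067792 3.34309102] [0.50990564 0.79496546 0.2354711 ]
```

Emit:
apply_moves --steps '[[[0, 0, 0.002], [0, 0, 0]], [[0, 0, 0.002], [0, 0, 0]], [[0, 0, 0.002], [0, 0, 0]], [[0, 0, 0.002], [0, 0, 0]], [[0, 0, 0.002], [0, 0, 0]], [[0, 0, 0], [0, 0, 0]]]'

```text
time: 10.62
position: [0.4398, 0.0123, 0.1977]
eef_rot: [[0.278, 0.787, 0.551], [0.961, -0.229, -0.158], [0.002, 0.573, -0.819]]
ft_force: [1.8, 2.1, -3.0]
finger_gap: 0.0354
grip_force: 30.6
```

```bash
python3 - <<'E'
from ov import *
s=get_state();print(G.T@(s["position"]-M),G.T@s["ft_force"],s["torque"])
E
```

```text
[ 0.000679    0.00012245 -0.04633726] [ 2.52210562 -0.77823148  3.08052598] [0.57791681 0.47845697 0.39529348]
```

Emit:
apply_moves --steps '[[[0, 0, 0], [0, 0, 0]], [[0, 0, 0], [0, 0, 0]], [[0, 0, 0], [0, 0, 0]], [[0, 0, 0], [0, 0, 0]], [[0, 0, 0], [0, 0, 0]], [[0, 0, 0], [0, 0, 0]], [[0, 0, -0.03], [0, 0, 0]], [[0, 0, -0.03], [0, 0, 0]], [[0, 0, -0.03], [0, 0, 0]]]' --claw 0.085

```text
time: 11.75
position: [0.3968, 0.0179, 0.2502]
eef_rot: [[0.287, 0.797, 0.531], [0.958, -0.23, -0.173], [-0.016, 0.558, -0.829]]
ft_force: [0.2, -1.0, -0.8]
finger_gap: 0.0852
grip_force: 0.0
```

```bash
python3 - <<'E'
from ov import *
from geo import atz,N
s=get_image("side")["frame"];t=get_image("top")["frame"]
cv2.imwrite("pics/g4.png",np.hstack([crop(s,240,155,110,140,3),crop(t,235,145,110,140,3)]))
np.set_printoptions(precision=4,suppress=True)
c=[atz("top",N(b,0,0,1.4),.03) for b in[(577,252),(661,270),(643,364),(556,347)]];print(np.array(c),np.mean(c,0))
A=np.array([.4371,.1856,0])
plan([(A+[0,0,.22],down(23),12),(A+[0,0,.069],down(23),5)])
E
```

```text
[[ 0.6069 -0.3096  0.03  ]
 [ 0.5766 -0.4507  0.03  ]
 [ 0.4177 -0.408   0.03  ]
 [ 0.4444 -0.266   0.03  ]] [ 0.5114 -0.3586  0.03  ]
12 x [0.0143, 0.003, 0.003] [2.7, 1.06, -3.17]
5 x [-0.0, 0.0, 0.0302] [0.0, 0.0, -0.0]
```

View pics/g4.png

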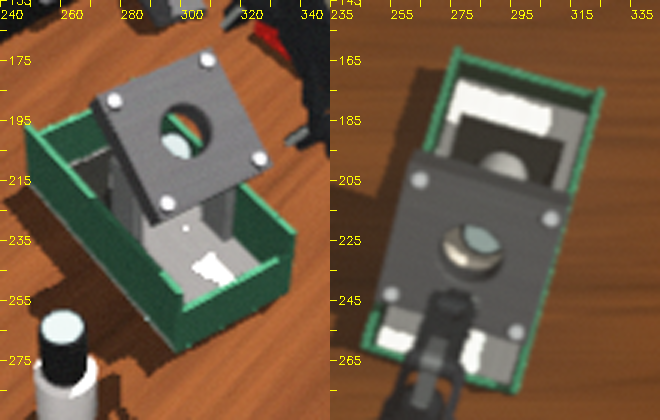

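Emit:
apply_moves --steps '[[[0.0143, 0.003, 0.003], [2.7, 1.06, -3.17]], [[0.0143, 0.003, 0.003], [2.7, 1.06, -3.17]], [[0.0143, 0.003, 0.003], [2.7, 1.06, -3.17]], [[0.0143, 0.003, 0.003], [2.7, 1.06, -3.17]], [[0.0143, 0.003, 0.003], [2.7, 1.06, -3.17]], [[0.0143, 0.003, 0.003], [2.7, 1.06, -3.17]], [[0.0143, 0.003, 0.003], [2.7, 1.06, -3.17]], [[0.0143, 0.003, 0.003], [2.7, 1.06, -3.17]], [[0.0143, 0.003, 0.003], [2.7, 1.06, -3.17]], [[0.0143, 0.003, 0.003], [2.7, 1.06, -3.17]], [[0.0143, 0.003, 0.003], [2.7, 1.06, -3.17]], [[0.0143, 0.003, 0.003], [2.7, 1.06, -3.17]], [[0, 0, 0], [0, 0, 0]], [[0, 0, 0], [0, 0, 0]], [[0, 0, 0], [0, 0, 0]]]'

```text
time: 13.82
position: [0.4367, 0.1849, 0.22]
eef_rot: [[-0.389, 0.921, -0.001], [0.921, 0.389, 0.001], [0.002, -0.001, -1.0]]
ft_force: [0.1, -0.3, -0.7]
finger_gap: 0.0853
grip_force: 0.0
```

```bash
python3 - <<'E'
from go import *
A=np.array([.4371,.1856,0])
plan([(A+[0,0,.13],down(23),4),(A+[0,0,.069],down(23),3)])
E
```

```text
4 x [0.0001, 0.0002, 0.0225] [-0.01, -0.02, -0.03]
3 x [-0.0, 0.0, 0.0203] [0.0, 0.0, -0.0]
```

Emit:
apply_moves --steps '[[[0, 0, 0.025], [0, 0, 0]], [[0, 0, 0.025], [0, 0, 0]], [[0, 0, 0.025], [0, 0, 0]], [[0, 0, 0.025], [0, 0, 0]], [[0, 0, 0.025], [0, 0, 0]], [[0, 0, 0.024], [0, 0, 0]], [[0, 0, 0], [0, 0, 0]]]'

```text
time: 14.7
position: [0.4356, 0.1852, 0.0703]
eef_rot: [[-0.39, 0.921, -0.004], [0.921, 0.39, 0.001], [0.002, -0.003, -1.0]]
ft_force: [0.3, -0.4, 0.2]
finger_gap: 0.0849
grip_force: 0.0
```

Emit:
apply_moves --steps '[[[0, 0, 0], [0, 0, 0]], [[0, 0, 0], [0, 0, 0]], [[0, 0, 0], [0, 0, 0]], [[0, 0, 0], [0, 0, 0]], [[0, 0, 0], [0, 0, 0]], [[0, 0, 0], [0, 0, 0]], [[0, 0, 0], [0, 0, 0]]]' --claw 0.02 --newtons 30

```text
time: 15.58
position: [0.4373, 0.1866, 0.072]
eef_rot: [[-0.39, 0.921, -0.0], [0.921, 0.39, 0.003], [0.003, 0.001, -1.0]]
ft_force: [0.3, 1.1, 6.6]
finger_gap: 0.0352
grip_force: 29.9
```

Emit:
apply_moves --steps '[[[0, 0, -0.045], [0, 0, 0]], [[0, 0, -0.045], [0, 0, 0]], [[0, 0, -0.045], [0, 0, 0]], [[0, 0, -0.045], [0, 0, 0]], [[0, 0, -0.045], [0, 0, 0]], [[0, 0, 0], [0, 0, 0]]]'

```text
time: 16.32
position: [0.4379, 0.1867, 0.299]
eef_rot: [[-0.39, 0.921, 0.003], [0.921, 0.39, 0.004], [0.002, 0.004, -1.0]]
ft_force: [0.6, -0.9, -2.6]
finger_gap: 0.0355
grip_force: 30.9
```

```bash
python3 - <<'E'
from go import *
p=np.array([.5114,-.3586,.24])
plan([(p,down(-35),13)])
E
```

```text
13 x [-0.0433, 0.0088, 0.0045] [0.01, -0.02, 4.46]
```

Emit:
apply_moves --steps '[[[-0.0433, 0.0088, 0], [0, 0, 4.46]], [[-0.0433, 0.0088, 0], [0, 0, 4.46]], [[-0.0433, 0.0088, 0], [0, 0, 4.46]], [[-0.0433, 0.0088, 0], [0, 0, 4.46]], [[-0.0433, 0.0088, 0], [0, 0, 4.46]], [[-0.0433, 0.0088, 0], [0, 0, 4.46]], [[-0.0433, 0.0088, 0], [0, 0, 4.46]], [[-0.0433, 0.0088, 0], [0, 0, 4.46]], [[-0.0433, 0.0088, 0], [0, 0, 4.46]], [[-0.0433, 0.0088, 0], [0, 0, 4.46]], [[-0.0433, 0.0088, 0], [0, 0, 4.46]], [[-0.0433, 0.0088, 0], [0, 0, 4.46]], [[-0.0433, 0.0088, 0], [0, 0, 4.46]], [[0, 0, 0.04], [0, 0, 0]], [[0, 0, 0.04], [0, 0, 0]], [[0, 0, 0.04], [0, 0, 0]], [[0, 0, 0.03], [0, 0, 0]], [[0, 0, 0.02], [0, 0, 0]], [[0, 0, 0], [0, 0, 0]], [[0, 0, 0], [0, 0, 0]]]'

```text
time: 18.82
position: [0.5102, -0.3592, 0.1249]
eef_rot: [[0.574, 0.819, -0.002], [0.819, -0.574, 0.002], [0.001, -0.003, -1.0]]
ft_force: [0.0, -0.9, -1.9]
finger_gap: 0.0351
grip_force: 30.8
```

```bash
python3 - <<'E'
from go import *
from plant import get_image
for i in range(4):
    s=get_state();print(s["position"],s["ft_force"]);get_image("top")
plan([((.5114,-.3586,.0785),down(-35),1)])
E
```

```text
[ 0.51019594 -0.35917819  0.12489588] [ 0.04365339 -0.91960236 -1.92321053]
[ 0.51049883 -0.35938737  0.12539558] [ 0.30974756 -0.21479406 -2.02535674]
[ 0.51065979 -0.35947047  0.12566211] [ 0.30103635 -0.39340906 -1.8032703 ]
[ 0.51062267 -0.35953953  0.12570144] [ 0.10606605 -0.21975912 -1.57242643]
1 x [0.0013, 0.0002, 0.0471] [-0.09, -0.03, -0.03]
```

Emit:
apply_moves --steps '[[[0, 0, 0.015], [0, 0, 0]], [[0, 0, 0.015], [0, 0, 0]], [[0, 0, 0.01], [0, 0, 0]], [[0, 0, 0.004], [0, 0, 0]], [[0, 0, 0.003], [0, 0, 0]], [[0, 0, 0.001], [0, 0, 0]], [[0, 0, 0], [0, 0, 0]], [[0, 0, 0], [0, 0, 0]]]'

```text
time: 20.02
position: [0.5102, -0.3593, 0.0771]
eef_rot: [[0.574, 0.819, -0.002], [0.819, -0.574, 0.002], [0.001, -0.002, -1.0]]
ft_force: [0.6, 0.2, -0.4]
finger_gap: 0.0353
grip_force: 30.7
```

Emit:
apply_moves --steps '[[[0, 0, 0.001], [0, 0, 0]], [[0, 0, 0], [0, 0, 0]]]'

```text
time: 20.27
position: [0.5107, -0.3596, 0.0769]
eef_rot: [[0.574, 0.819, -0.001], [0.819, -0.574, 0.001], [0.001, -0.001, -1.0]]
ft_force: [-1.7, -0.8, 6.5]
finger_gap: 0.0353
grip_force: 30.5
```

Emit:
apply_moves --steps '[[[0, 0, 0], [0, 0, 0]], [[0, 0, 0], [0, 0, 0]], [[0, 0, 0], [0, 0, 0]], [[0, 0, 0], [0, 0, 0]], [[0, 0, 0], [0, 0, 0]], [[0, 0, -0.02], [0, 0, 0]], [[0, 0, -0.04], [0, 0, 0]], [[0, 0, -0.04], [0, 0, 0]], [[0, 0, -0.04], [0, 0, 0]], [[0, 0, -0.04], [0, 0, 0]], [[0.04, 0, 0], [0, 0, 0]], [[0.04, 0, 0], [0, 0, 0]], [[0.04, 0, 0], [0, 0, 0]], [[0, 0, 0], [0, 0, 0]], [[0, 0, 0], [0, 0, 0]], [[0, 0, 0], [0, 0, 0]]]' --claw 0.085

```text
time: 22.28
position: [0.5786, -0.2628, 0.2563]
eef_rot: [[0.575, 0.818, -0.002], [0.818, -0.575, 0.001], [-0.0, -0.002, -1.0]]
ft_force: [1.0, -0.1, 0.1]
finger_gap: 0.0849
grip_force: 0.0
```

```bash
python3 - <<'E'
from plant import *
from crop import *
s=get_image("side")["frame"];t=get_image("top")["frame"]
cv2.imwrite("pics/end.png",np.hstack([crop(s,230,110,190,170,2),crop(t,270,145,210,170,2)]))
E
```

```text
(no output)
```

View pics/end.png

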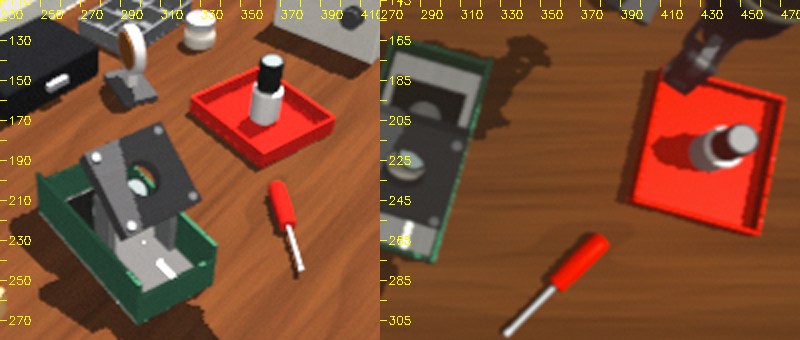

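The picture shows the second barrel standing upright in the middle of the red tray (side view about 363,160). The other barrel is below the plate, with its cap visible through the bore.

```bash
python3 -c "
from plant import *
print(hand_in())"
```

```text
the job is handed in; nothing more can be done
None
```

I handed the job in at about 22 s: the barrel farther from the gauge slid through the bore and rests in the catch tray, and the other stands upright in the red tray. I never tried that second one in the bore. I took it as oversize by elimination and because it looked wider in the pictures.

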